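Close and latch the dough starter tin, then lift off its cover

ROBOT

A 6-joint arm with a two-finger parallel gripper is mounted at the origin on a cart in front of the work surface, level with it; the furniture and walls round the work are solid. World frame = base frame: x ahead of the robot, y to its left, z up, the work surface at z = 0. Lengths are in mm, angles in rad, forces in N, time in s.
With the tool pointing down it reaches from about 400 to 925 mm from the base axis. Payload 12.5 kg.
Tool frame: the origin (TCP) lies at the very end of the fingers, on their centre line; the grasp point (between the pads) lies 19 mm behind it (env.grip_point_offset is the distance from the TCP to the grasp point, in mm); z points along the fingers, y is the direction in which the jaws open and shut (so a half turn about z gives the same grasp; the last joint's range is limited). The gripper opens to 95 mm and grips with 3 to 60 N. Pads are 20 mm wide; open, the fingers measure 119 mm over their backs; the gripper's body (75 mm by 180 mm) begins 59 mm behind the grasp point.
Start: joints at [-0.106, 0.491, 1.559, -0, 1.092, -0.106], TCP at [625.017, 0.021, 214.661] pointing down, gripper open.
Joint ranges: [-3.1, 3.1], [-0.84, 2.19], [0.05, 2.79], [-1.13, 4.28], [0.06, 2.93], [-2.69, 2.69]. Speed limits (rad/s): [2.22, 2.22, 2.79, 3.14, 3.14, 3.14].

INTERFACE

Orientations are given as [roll, pitch, yaw] about the fixed x, y, z axes, in that order (R = Rz(yaw) Ry(pitch) Rx(roll)).
In Python, from cell import env gives the robot as it stands.
- The arm moves only by the tool drive_tool, never from a script. Its argument "commands" is a list of rows, each an object of numbers: "dx", "dy", "dz": the shift along the world's x, y, z in mm; "yaw": the turn about the world's z in degrees. In form: [{"dx": .., "dy": .., "dz": .., "yaw": ..}, ...]. A call has 1 to 5 rows; each row shifts and turns the commanded pose from where the row before left it; what a row does not reach is not made up. A row lasts 1/12 s, in which the tool goes at most 41.7 mm and 7.16 degrees, less where a joint would pass 70% of its speed; a pose out of reach is approached as far as the arm can. A call with a gripper value outside its range is refused whole. "grip" is the opening, from 0 (shut) to 1 (fully open), set as the call begins (left out, the last holds). The fingers move at their own pace and stop on an object; the grip force is fixed at half the most. Time passes only in rows, so rows that do not move let the fingers close. It gives the time, the measured TCP pose, the force and the opening at its end, in the units of the state.
- env.state(): the state, without advancing time (a new reading comes with each control period).
- env.read_camera(name): name is "scene" or "side" or "wrist"; returns the picture (400x640x3 uint8, red, green, blue); there is no depth.
- env.calibration(name): a dict with "intrinsics" (3x3 intrinsics, pixels), "rvec" (rotation vector, rad) and "tvec" (3), from world to camera coordinates, as OpenCV has them. Camera axes: x right, y down, z forward; pixel columns grow to the right and rows downward; lengths in mm; the calibration is good to about 2 mm. The wrist camera is an equidistant fisheye: a pixel r from the principal point sees the ray r / f radians off the axis. A picture is of the moment at which its call begins: read the wrist's pose just before it. calibration takes no time and is no camera call; for the wrist camera it gives the pose at the moment of the call.
- env.job_done(): hands the job in, once; it reports no verdict.
Trained networks look in the newest picture that a camera, given by its name, has taken for a name from the list of things; names that differ only in an ending like _2 or _b are one class to them, and where a whole thing is asked for, a point or a joint stands for the part that bears it (a point fixed in the world has none). Each returns a list of dicts, best first, with "conf" (0 to 1); they miss things now and then, are a little off and sometimes report something else, mostly with a low value. They report only what shows in the picture. A call takes as long as a camera call. They do not tell look-alikes from the thing itself.
- env.trace(query, camera): "pixels" (400x640 bool, what is visible of it) and "pixel" ([column, row] in pixels, amid what is visible of it).
- env.place_of(query, camera): "pixel" ([column, row] in pixels: a listed point, or the origin of a listed thing).
The state is a dict: "t": time; "joints": joint angles; "qvel": joint speeds; "tau": joint torques, N m; "eef_pos": TCP position; "tcp_rot": TCP orientation; "ft_force": force on the tool from outside, world axes, zero at the start; "moment": the same for the moment, N m; "opening": opening from 0.0 (shut) to 1.0 (fully open).
Only numpy, scipy, OpenCV 4.12 (cv2) and the standard library are available. Lean on these libraries where they do the work, as an engineer would, in place of code of your own. Each camera call takes 0.05 s, during which the arm holds its last target.

TASK

Pick up the dough starter's double lid by the white inner lid's collar, with the blue cover riding on top, and lower it (do not drop it) fully home onto the metal tin, long sides along long sides, either way round; then turn the brass turnbutton a full quarter turn until its bar lies over the end of the white lid. Then take the blue cover by its black knob and lift it alone about ten centimetres straight up, so that the vented white lid stays seated and latched and the starter can breathe. The cover must not come off before the turnbutton is closed; finish while still holding the cover still in the air above the tin, and leave everything else on the table where it is.

Things in the scene. Friction and masses are not known exactly. Their poses are not given: they have to be found in the camera images.
- tin_mouth (a point): Centre of the open mouth of a fixed metal tin, in its rim plane, 70 mm above the table. Tin 76 (x) x 104 (y) mm outside, opening 68 x 96 mm, 58 mm high, on a dark wooden board 12 mm thick that reaches 55 mm either way in x and from y = -73 to +117 mm. x across the tin, y along it towards the turnbutton's post (axis at x = 0, y = +85 mm), z up.
- turnbutton_wing (a point): Centre of the brass turnbutton's upright wing, on its vertical pivot axis, 92 mm above the table. Wing 10 mm thick, 30 mm long along the bar, 20 mm tall, centred on the pivot, on a flat bar 16 mm wide, 5 mm thick (top 82 mm above the table, underside 3 mm above the seated white flange) that reaches 42 mm from the pivot along this point's -x. The axes turn with it.
- turnbutton (a joint): Turnbutton angle, rad: 0 = open, bar along the tin's -x, clear of the lid; grows counter-clockwise seen from above; about 1.57 = closed, bar along the tin's -y over the white lid's end flange; stops at 0 and 1.6. Light friction (0.03 Nm) keeps it where it is left; no spring.
- vent_lid_collar (a point): Centre of the white inner lid's collar (56 mm x, 68 mm y outside, 20 mm tall), half-way up it. 10 mm lower is the top of its flange (80 x 108 x 4 mm); below that a plug 62 x 90 mm, 10 mm deep (58 x 86 in its lowest 4 mm) fits the tin's mouth with 3 mm play all round. Starts standing on the plug on the table, cover on it. Seated, this point is 14 mm above the tin's rim. z up; 150 g.
- cover_knob (a point): Centre of the round black knob (22 mm across, 18 mm tall) on the blue cover. 9 mm lower is the top of the cover's plate (53 x 65 x 4 mm), which rests loosely on the white collar's edge, 1.5 mm inside its outline; a plug 43 x 55 mm goes 8 mm into the collar with 1.5 mm play. Nested, this point is 23 mm above the collar's centre. 80 g; only its weight holds it.
- onion: brown onion, 83 mm across, 94 mm tall, bystander; origin at its underside
- tomato: red tomato, 74 mm across, 69 mm tall, bystander; origin at its underside
- tape_roll: roll of beige tape lying flat, 104 mm across, 25 mm tall, bystander; origin at its underside
- chilli_shaker: glass shaker with metal cap and red flakes, 65 mm across, 100 mm tall, bystander; origin at its underside
- bench_scraper: bench scraper lying flat, 104 x 152 x 27 mm, steel blade and wooden grip, bystander; origin at its underside
Mind the look-alikes: they are no part of the job. Of the things that look like the part that bears cover_knob, the smallest one is meant.

How it is judged (in metres and radians):
On the way, in this order (a step that is already met when the one before it is completed fails the run):
1. the double lid sits fully home on the tin, cover still nested (x of vent_lid_collar in the frame of tin_mouth between -0.007 and 0.007 m and y of vent_lid_collar in the frame of tin_mouth between -0.007 and 0.007 m and z of vent_lid_collar in the frame of tin_mouth below 0.0165 m and angle between vent_lid_collar's own z axis and vertical below 0.06 rad and z of cover_knob in the frame of vent_lid_collar below 0.026 m and distance between cover_knob and vent_lid_collar below 0.027 m and value of joint turnbutton below 0.9 rad), for 0.2 s.
2. the turnbutton is closed over the white lid, cover still nested (x of vent_lid_collar in the frame of tin_mouth between -0.007 and 0.007 m and y of vent_lid_collar in the frame of tin_mouth between -0.007 and 0.007 m and z of vent_lid_collar in the frame of tin_mouth below 0.0165 m and angle between vent_lid_collar's own z axis and vertical below 0.06 rad and z of cover_knob in the frame of vent_lid_collar below 0.026 m and distance between cover_knob and vent_lid_collar below 0.027 m and value of joint turnbutton above 1.3 rad), for 0.2 s.
3. the cover is lifted off while the white lid stays seated and latched (x of vent_lid_collar in the frame of tin_mouth between -0.007 and 0.007 m and y of vent_lid_collar in the frame of tin_mouth between -0.007 and 0.007 m and z of vent_lid_collar in the frame of tin_mouth below 0.0165 m and angle between vent_lid_collar's own z axis and vertical below 0.06 rad and value of joint turnbutton above 1.3 rad and z of cover_knob in the frame of tin_mouth above 0.077 m), for 0.2 s.
At the end, for the whole second after the job is handed in: Gripper holds the blue cover still, 6 to 17 cm above its nested height, within 6 cm of the tin's centre, touching neither lid nor tin; white lid seated (within 7 mm of centre, raised under 2.5 mm, tilted under 0.06 rad); turnbutton past 1.3 rad, over the flange (x of vent_lid_collar in the frame of tin_mouth between -0.007 and 0.007 m and y of vent_lid_collar in the frame of tin_mouth between -0.007 and 0.007 m and z of vent_lid_collar in the frame of tin_mouth below 0.0165 m and angle between vent_lid_collar's own z axis and vertical below 0.06 rad and value of joint turnbutton above 1.3 rad and z of cover_knob in the frame of tin_mouth between 0.097 and 0.207 m and horizontal distance between cover_knob and tin_mouth below 0.06 m and contact force between the fingers and cover above 1 N and contact force between cover and vent_lid below 0.1 N and contact force between cover and starter_tin below 0.1 N and linear speed of cover below 0.03 m/s); the arm keeps its last pose, push and grip.
It fails at once if the cover comes off the white lid before the turnbutton is closed (distance between cover_knob and vent_lid_collar above 0.035 m and value of joint turnbutton below 1.3 rad).
It fails at once if the white lid is dropped onto the tin (linear speed of vent_lid above 0.45 m/s and horizontal distance between vent_lid_collar and tin_mouth below 0.03 m and contact force between the fingers and vent_lid below 0.5 N).
It fails at once if the white lid is pulled up when the cover is lifted (value of joint turnbutton above 1.3 rad and z of cover_knob in the frame of vent_lid_collar above 0.028 m and z of vent_lid_collar in the frame of tin_mouth above 0.0165 m).
It fails at once if a bystander is disturbed (moved more than 4 cm) (distance of any of onion, tomato, tape_roll, chilli_shaker, bench_scraper from where it was at the start of the episode above 0.04 m).
It also fails if it takes over 69 s, if anything falls off the work surface, if the arm or the gripper's body presses on something with over 40 N, if the wrist force passes 120 N, or if a joint passes its speed limit or range.

## Working session

There is one attempt and no reset: what is moved stays moved. The work goes in short steps, Python scripts to look and compute and a tool call to move; the robot and the scene stay as the last step left them, time stands still between calls to the robot, and variables do not carry over. Pictures are saved under pics/ and viewed, and the job is handed in when it is done.

Besides the shell and the picture viewer there is one more tool, called after "Emit:" as name([rows], argument=value, ...), one row to a line, values as JSON. drive_tool: Moves the arm, as the interface text tells. Its arguments: {"type":"object","properties":{"commands":{"type":"array"},"grip":{"type":"number"}},"required":["commands"]}

```bash
mkdir -p pics; ls
cat > h.py <<'E'
import numpy as np,cv2
from cell import env
def snap(n,f):
    im=env.read_camera(n); cv2.imwrite('pics/'+f,im[:,:,::-1]); return im
def ray(n,px,cal=None):
    c=cal or env.calibration(n);K=np.array(c['intrinsics'],float);R,_=cv2.Rodrigues(np.array(c['rvec'],float));t=np.array(c['tvec'],float).ravel()
    u=(px[0]-K[0,2])/K[0,0];v=(px[1]-K[1,2])/K[1,1]
    if n=='wrist':
        r=np.hypot(u,v);d=np.array([u/r*np.sin(r),v/r*np.sin(r),np.cos(r)]) if r>1e-9 else np.array([0,0,1.])
    else: d=np.array([u,v,1.]);d/=np.linalg.norm(d)
    return -R.T@t,R.T@d
def onz(n,px,z,cal=None):
    o,d=ray(n,px,cal);return o+d*(z-o[2])/d[2]
def proj(n,P,cal=None):
    c=cal or env.calibration(n);K=np.array(c['intrinsics'],float);R,_=cv2.Rodrigues(np.array(c['rvec'],float));t=np.array(c['tvec'],float).ravel()
    p=R@np.array(P,float)+t
    if n=='wrist':
        th=np.arctan2(np.hypot(p[0],p[1]),p[2]);h=np.hypot(p[0],p[1]);u=th*p[0]/h;v=th*p[1]/h
    else: u,v=p[0]/p[2],p[1]/p[2]
    return np.array([K[0,0]*u+K[0,2],K[1,1]*v+K[1,2]])
def tri(rs):
    A=np.zeros((3,3));b=np.zeros(3)
    for o,d in rs:
        M=np.eye(3)-np.outer(d,d);A+=M;b+=M@o
    return np.linalg.solve(A,b)
E
python3 - <<'E'
from h import *
np.set_printoptions(precision=1,suppress=True)
for n in['scene','side','wrist']:
    snap(n,n+'0.png')
    for q in['tin_mouth','turnbutton_wing','vent_lid_collar','cover_knob']:
        print(n,q,[(np.round(r['pixel'],1),round(r['conf'],2)) for r in env.place_of(q,n)])
print(env.state())
for n in['scene','side','wrist']:print(ray(n,[320,200]))
E
```

```text
pics
scene tin_mouth [(array([230.7, 174. ]), 0.66), (array([284.7, 186.1]), 0.63), (array([344.2, 256.8]), 0.37), (array([272.5, 168.6]), 0.18)]
scene turnbutton_wing [(array([273. , 170.1]), 0.63)]
scene vent_lid_collar [(array([347.8, 262.4]), 0.65)]
scene cover_knob [(array([329. , 224.3]), 0.62), (array([345.2, 259. ]), 0.6), (array([269.6, 168.2]), 0.32)]
side tin_mouth [(array([337.2, 218.3]), 0.65)]
side turnbutton_wing [(array([337.6, 230.4]), 0.6)]
side vent_lid_collar []
side cover_knob [(array([343.9, 195. ]), 0.78), (array([387.6, 192.6]), 0.77), (array([355.1, 173.2]), 0.65)]
wrist tin_mouth [(array([211.7, 102.8]), 0.91)]
wrist turnbutton_wing [(array([198.4,  21.4]), 0.55)]
wrist vent_lid_collar []
wrist cover_knob [(array([252.8, 286.3]), 0.77)]
{'t': 0.75, 'joints': array([-0.1,  0.5,  1.6,  0. ,  1.1, -0.1]), 'qvel': array([ 0., -0., -0., -0.,  0., -0.]), 'tau': array([ -0. , -61.2, -25.8,   0.1,   0. ,  -0. ]), 'eef_pos': array([625. ,   0. , 214.7]), 'tcp_rot': array([ 3.1, -0. ,  1.6]), 'ft_force': array([ 0.1,  0. , -0.5]), 'moment': array([-0., -0., -0.]), 'opening': 0.9994782421311574}
(array([ -113.8, -1144.7,  1024.7]), array([ 0.4,  0.7, -0.6]))
(array([ 362.2, 1160.4,  761.2]), array([ 0.2, -0.9, -0.5]))
(array([625.1,  69.5, 384.7]), array([ 0. , -0.3, -1. ]))
```

View pics/scene0.png

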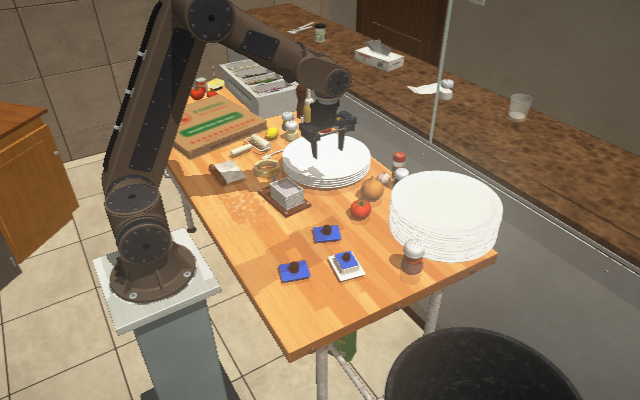

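View pics/side0.png

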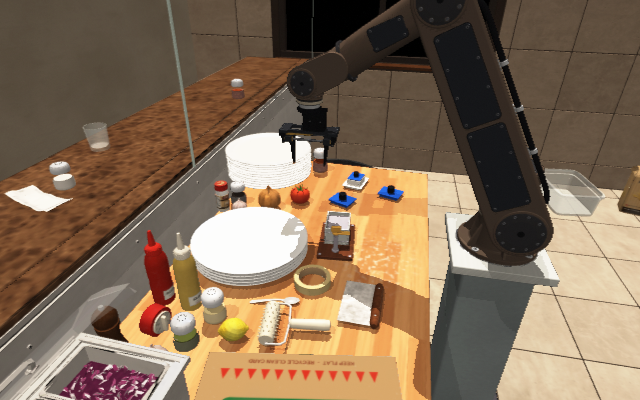

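View pics/wrist0.png

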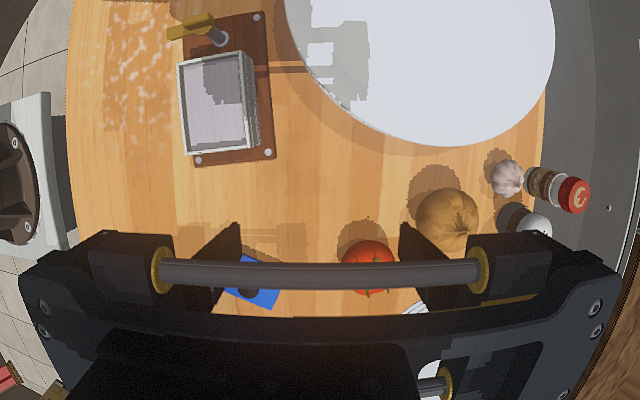

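Scene view: the double lid (blue cover on white lid) is at scene (347,262), side (355,177). Plain blue look-alike covers are at scene (327,233) and (293,270). The tin is at scene (287,190), with the bar open. I'll compute positions from these next.

Run:
```python
from h import *
np.set_printoptions(precision=1,suppress=True)
T=lambda a,b:tri([ray('scene',a),ray('side',b)])
print('knob',T([346.5,256],[355.1,173.2]))
print('decoys',T([327,229],[343.9,195]),T([293.5,266],[387.6,192.6]))
print('wing',T([273,170.1],[337.6,230.4]))
print('collar scene z~24',onz('scene',[347.8,262.4],24))
# wrist: tin corners (rim z=70)
for p in [(177,63),(249,52),(256,143),(185,154)]:print('rim',onz('wrist',p,70))
for p in [(211.7,102.8)]:print('mouth',onz('wrist',p,70))
for p in [(256,16),(270,152),(199,159)]:print('board screws',onz('wrist',p,12))
print('wing',onz('wrist',(198.4,21.4),92))
im=cv2.imread('pics/scene0.png');cv2.imwrite('pics/c1.png',cv2.resize(im[200:300,250:410],(800,500),interpolation=2))
im=cv2.imread('pics/wrist0.png');cv2.imwrite('pics/c2.png',cv2.resize(im[0:180,150:300],(665,600)[0:2],interpolation=2))
for nm in['tomato','onion','tape_roll','chilli_shaker']:
    for c in['scene','side']:print(nm,c,[(np.round(r['pixel']),round(r['conf'],2),onz(c,r['pixel'],0)) for r in env.place_of(nm,c)][:2])
```

```text
knob [ 499.5 -298.    48.8]
decoys [ 525.2 -144.4   30.9] [ 361.2 -220.9   17.2]
wing [499.9 180.   91.1]
collar scene z~24 [ 502.4 -301.7   24. ]
rim [472.2 139.7  70. ]
rim [553.6 143.4  70. ]
rim [560.3  47.9  70. ]
rim [479.6  39.   70. ]
mouth [513.2  92.1  70. ]
board screws [548.1 204.2  12. ]
board screws [565.4  32.5  12. ]
board screws [472.3  26.2  12. ]
wing [505.2 176.4  92. ]
tomato scene [(array([360., 212.]), 0.58, array([695.9, -97.9,   0. ])), (array([413., 266.]), 0.19, array([ 676.1, -401.8,    0. ]))]
tomato side [(array([338., 231.]), 0.66, array([512.3,  55.7,   0. ])), (array([299., 202.]), 0.65, array([ 684.9, -103.9,    0. ]))]
onion scene [(array([370., 197.]), 0.79, array([781.5, -42.1,   0. ]))]
onion side [(array([271., 205.]), 0.77, array([781.5, -62.6,   0. ]))]
tape_roll scene [(array([268., 168.]), 0.81, array([555.6, 331.8,   0. ]))]
tape_roll side [(array([309., 279.]), 0.65, array([552.8, 309.7,   0. ])), (array([364., 305.]), 0.26, array([390.4, 376.8,   0. ]))]
chilli_shaker scene [(array([411., 268.]), 0.62, array([ 664.9, -406.4,    0. ]))]
chilli_shaker side [(array([322., 168.]), 0.79, array([ 659.1, -415.8,    0. ])), (array([357., 177.]), 0.55, array([ 498.1, -360.2,    0. ]))]
```

View pics/c1.png

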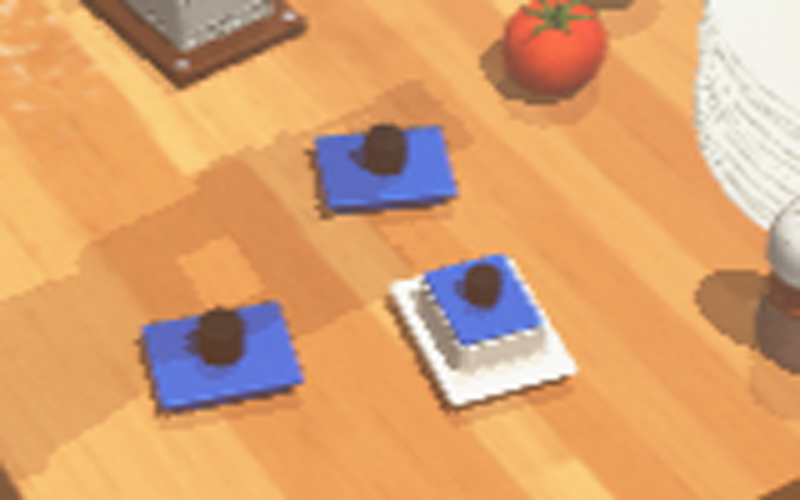

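View pics/c2.png

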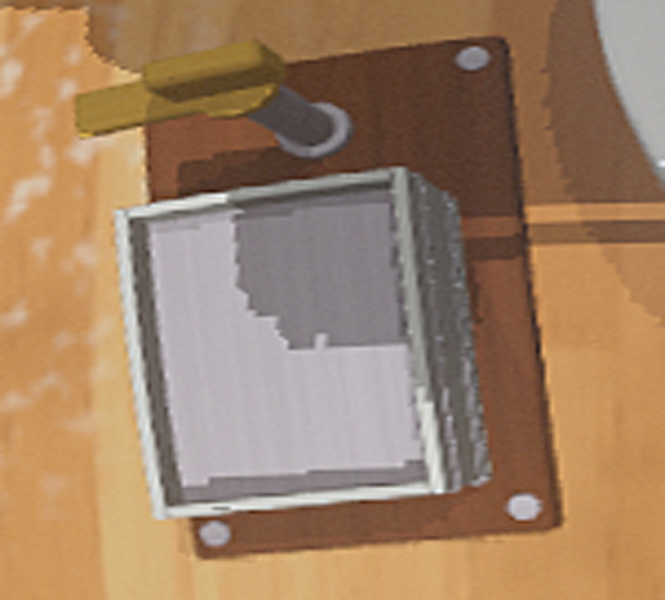

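The close crop confirms the choice: only the object at scene (347,258) has the smaller blue plate on the white collar. The other two are bare, larger blue plates on the table. The tin is at about (513,92) with yaw of about 5°. Next I'll move over the lid to view it with the wrist camera.

Emit:
drive_tool([
  {"dx":-12.5,"dy":-38},
  {"dx":-12.5,"dy":-38},
  {"dx":-12.5,"dy":-38},
  {"dx":-12.5,"dy":-38},
  {"dx":-12.5,"dy":-38},
])

```text
invalid input
```

Emit:
drive_tool([
  {"dx":-12.5,"dy":-38},
  {"dx":-12.5,"dy":-38},
  {"dx":-12.5,"dy":-38},
  {"dx":-12.5,"dy":-38},
  {"dx":-12.5,"dy":-38},
])

```text
invalid input
```

Emit:
drive_tool([
  {"dz":0},
  {"dz":0},
])

```text
invalid input
```

Run:
```python
from h import *
np.set_printoptions(precision=2,suppress=True)
print(env.state()['eef_pos'],env.state()['tcp_rot'])
cal=env.calibration('wrist');print(cal)
im=snap('wrist','w1.png')
for q,z in[('vent_lid_collar',24),('cover_knob',47)]:
    for r in env.place_of(q,'wrist'):print(q,r['pixel'],r['conf'],onz('wrist',r['pixel'],z,cal))
```

```text
[625.01   0.01 214.64] [3.14 0.   1.57]
{'intrinsics': array([[309.71,   0.  , 319.48],
       [  0.  , 309.71, 198.41],
       [  0.  ,   0.  ,   1.  ]]), 'rvec': array([-2.89,  0.  , -0.  ]), 'tvec': array([-625.54,  -27.36,  389.16])}
vent_lid_collar [207.6, 104.0] 0.41 [491.46  94.29  24.  ]
cover_knob [251.0, 286.3] 0.66 [ 538.28 -132.08   47.  ]
```

View pics/w1.png

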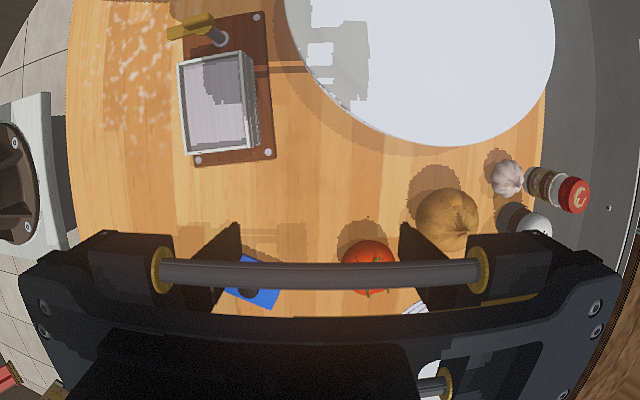

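The moves were refused, so the arm is still at the start pose and this picture is unchanged. I'll give all four keys in each row.

Emit:
drive_tool([
  {"dx":-12.5,"dy":-38,"dz":0,"yaw":0},
  {"dx":-12.5,"dy":-38,"dz":0,"yaw":0},
  {"dx":-12.5,"dy":-38,"dz":0,"yaw":0},
  {"dx":-12.5,"dy":-38,"dz":0,"yaw":0},
  {"dx":-12.5,"dy":-38,"dz":0,"yaw":0},
])

```text
t: 1.72
eef_pos: [561.7, -191.5, 214.8]
tcp_rot: [3.141, 0.0, 1.571]
ft_force: [0.4, -1.0, 0.3]
opening: 0.997
```

Emit:
drive_tool([
  {"dx":-12.5,"dy":-39,"dz":0,"yaw":0},
  {"dx":-12.5,"dy":-39,"dz":0,"yaw":0},
  {"dx":-12.5,"dy":-39,"dz":0,"yaw":0},
  {"dx":-12.5,"dy":-39,"dz":0,"yaw":0},
  {"dx":-12.5,"dy":-39,"dz":0,"yaw":0},
])

```text
t: 2.13
eef_pos: [499.0, -386.9, 214.8]
tcp_rot: [3.141, 0.0, 1.571]
ft_force: [0.6, -0.9, -0.2]
opening: 1.0
```

Emit:
drive_tool([
  {"dx":0,"dy":0,"dz":0,"yaw":0},
  {"dx":0,"dy":0,"dz":0,"yaw":0},
])

```text
t: 2.3
eef_pos: [499.0, -386.8, 214.3]
tcp_rot: [-3.141, -0.0, 1.567]
ft_force: [-0.0, 0.4, -0.4]
opening: 0.997
```

Run:
```python
from h import *
np.set_printoptions(precision=2,suppress=True)
print(env.state()['eef_pos'],env.state()['tcp_rot'])
cal=env.calibration('wrist')
im=snap('wrist','w2.png')
for q,z in[('vent_lid_collar',24),('cover_knob',47)]:
    for r in env.place_of(q,'wrist'):print(q,r['pixel'],r['conf'],onz('wrist',r['pixel'],z,cal))
np.save('cal2.npy',cal,allow_pickle=True)
```

```text
[ 499.02 -386.76  214.26] [-3.14 -0.    1.57]
cover_knob [200.0, 60.2] 0.98 [ 365.1  -241.78   47.  ]
cover_knob [321.9, 104.3] 0.73 [ 502.37 -299.07   47.  ]
```

View pics/w2.png

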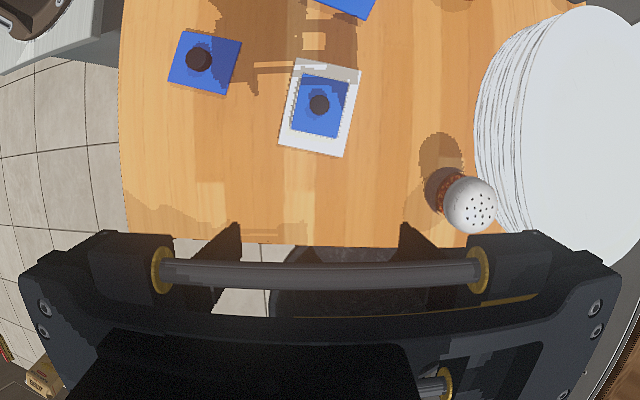

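The wrist view shows the double lid at pixel (320,107), with flange corners at about (295,58), (361,70), (345,157) and (278,145). A look-alike cover is at (200,60). I'll fit the lid's pose from rectified images.

```bash
cat >> h.py <<'E'
def ortho(im,cal,cx,cy,z,half=100,s=4):
    c=cal;K=np.array(c['intrinsics'],float);R,_=cv2.Rodrigues(np.array(c['rvec'],float));t=np.array(c['tvec'],float).ravel()
    n=int(2*half*s);j,i=np.meshgrid(np.arange(n),np.arange(n))
    P=np.stack([cx-half+j/s,cy+half-i/s,np.full(j.shape,float(z))],-1)@R.T+t
    h=np.hypot(P[...,0],P[...,1])+1e-9;th=np.arctan2(h,P[...,2])
    return cv2.remap(im,(K[0,0]*th*P[...,0]/h+K[0,2]).astype(np.float32),(K[1,1]*th*P[...,1]/h+K[1,2]).astype(np.float32),cv2.INTER_CUBIC)
E
python3 - <<'E'
from h import *
np.set_printoptions(precision=2,suppress=True)
cal=np.load('cal2.npy',allow_pickle=True).item()
im=cv2.imread('pics/w2.png')
def fit(mask,cx,cy,half=100,s=4):
    cs,_=cv2.findContours(mask,0,2);c=max(cs,key=cv2.contourArea);(x,y),(w,h),a=cv2.minAreaRect(c)
    print('centre',cx-half+x/s,cy+half-y/s,'size',w/s,h/s,'ang',a, cv2.contourArea(c)/s/s)
o=ortho(im,cal,502,-299,14);cv2.imwrite('pics/o1.png',o[100:700,100:700])
hsv=cv2.cvtColor(o,cv2.COLOR_BGR2HSV)
m=((((hsv[...,1]<60)&(hsv[...,2]>120))|((hsv[...,0]>105)&(hsv[...,0]<130)&(hsv[...,1]>100)))*255).astype(np.uint8)
m[:120]=0
m=cv2.morphologyEx(m,cv2.MORPH_CLOSE,np.ones((25,25)));m=cv2.morphologyEx(m,cv2.MORPH_OPEN,np.ones((25,25)));fit(m,502,-299)
o=ortho(im,cal,502,-299,38);hsv=cv2.cvtColor(o,cv2.COLOR_BGR2HSV)
m=(((hsv[...,0]>105)&(hsv[...,0]<130)&(hsv[...,1]>100))*255).astype(np.uint8)
m[:200]=0;m[600:]=0;m[:,:200]=0;m[:,600:]=0
m=cv2.morphologyEx(m,cv2.MORPH_CLOSE,np.ones((25,25)));fit(m,502,-299);cv2.imwrite('pics/m2.png',m)
E
```

```text
centre 499.26841735839844 -299.7787780761719 size 80.62519073486328 108.34813690185547 ang 12.395405769348145 8563.40625
centre 499.44647216796875 -299.69541931152344 size 52.41673278808594 64.2574234008789 ang 12.35536003112793 3254.59375
```

View pics/o1.png

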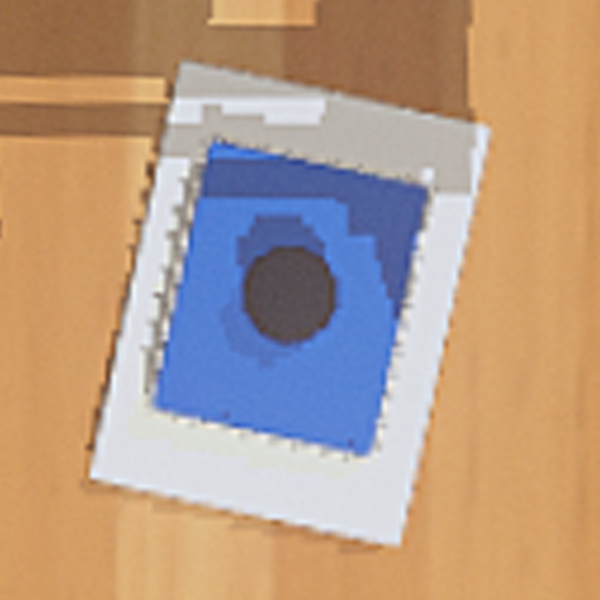

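The lid fit gives centre (499.4,-299.7) and yaw -12.4°. Its sizes, 80.6x108.3 and 52.4x64.3, match the description. Next I'll measure the tin the same way from the first wrist picture.

Run:
```python
from h import *
im=cv2.imread('pics/w1.png')
cal={'intrinsics':[[309.71,0,319.48],[0,309.71,198.41],[0,0,1]],'rvec':[-2.89,0,0],'tvec':[-625.54,-27.36,389.16]}
cal['rvec']=np.load('cal2.npy',allow_pickle=True).item()['rvec']*0+cal['rvec']
print(np.load('cal2.npy',allow_pickle=True).item())
o=ortho(im,cal,513,92,70,75,8)
cv2.imwrite('pics/o2.png',cv2.resize(o,(600,600)))
o=ortho(im,cal,513,115,12,110,5)
cv2.imwrite('pics/o3.png',cv2.resize(o,(600,600)))
```

```text
{'intrinsics': array([[309.70691629,   0.        , 319.48139012],
       [  0.        , 309.70691629, 198.41073341],
       [  0.        ,   0.        ,   1.        ]]), 'rvec': array([-2.89193698e+00,  5.69888497e-03, -8.09176454e-04]), 'tvec': array([-500.95620727, -400.48864103,  293.90492655])}
```

View pics/o2.png

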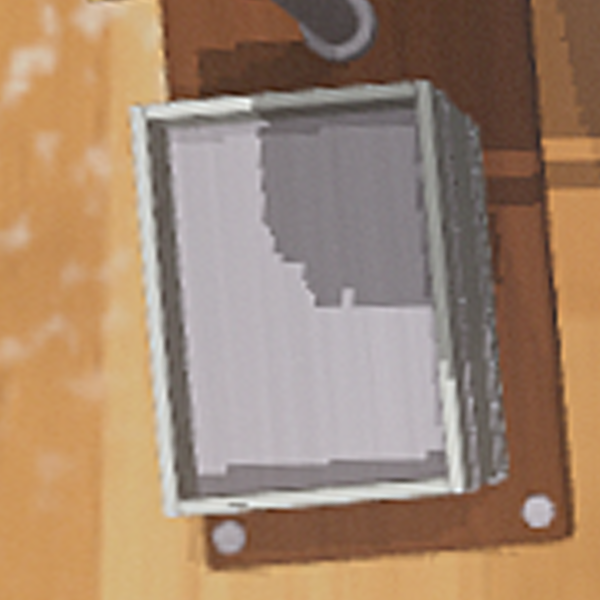

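View pics/o3.png

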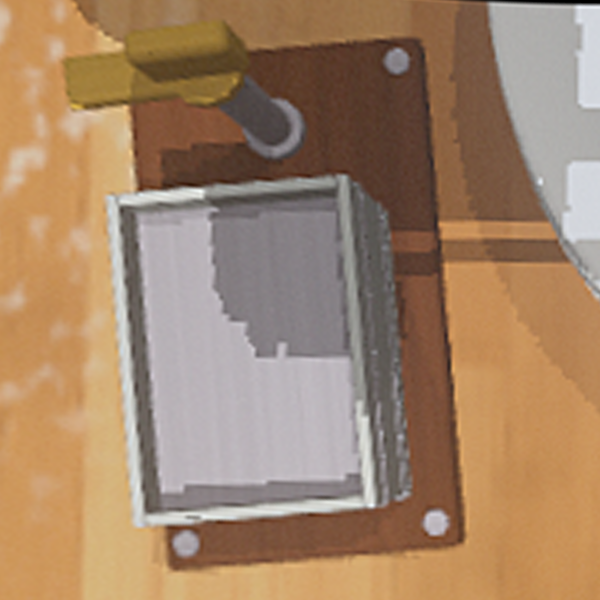

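Tin: centre (512.6,92.4), yaw +5.0°, rim measured 74x102 mm, which fits the 76x104 given. I'll descend on the lid now, turning -12.4°.

Emit:
drive_tool([
  {"dx":0,"dy":17.5,"dz":-20,"yaw":-4.2},
  {"dx":0,"dy":17.5,"dz":-20,"yaw":-4.1},
  {"dx":0,"dy":17.5,"dz":-20,"yaw":-4.1},
  {"dx":0,"dy":17.5,"dz":-20,"yaw":0},
  {"dx":0.4,"dy":17,"dz":-20,"yaw":0},
])

```text
t: 2.87
eef_pos: [500.8, -295.6, 114.3]
tcp_rot: [3.141, 0.0, 1.356]
ft_force: [-0.1, 0.1, -0.2]
opening: 1.0
```

Emit:
drive_tool([
  {"dx":0,"dy":0,"dz":-20,"yaw":0},
  {"dx":0,"dy":0,"dz":-20,"yaw":0},
  {"dx":0,"dy":0,"dz":-20,"yaw":0},
  {"dx":0,"dy":0,"dz":-18,"yaw":0},
  {"dx":0,"dy":0,"dz":0,"yaw":0},
])

```text
t: 3.28
eef_pos: [499.8, -295.7, 34.1]
tcp_rot: [-3.138, -0.002, 1.356]
ft_force: [-1.1, 0.8, -0.1]
opening: 1.0
```

Run:
```python
from h import *
np.set_printoptions(precision=2,suppress=True)
s=env.state();print(s['eef_pos'],s['tcp_rot'],np.degrees(s['tcp_rot'][2]))
im=snap('wrist','w3.png');im=snap('side','s3.png')
cv2.imwrite('pics/s3c.png',cv2.resize(im[120:220,290:450,::-1],(800,500)))
```

```text
[ 499.83 -295.66   34.06] [-3.14 -0.    1.36] 77.71963546562858
```

View pics/w3.png

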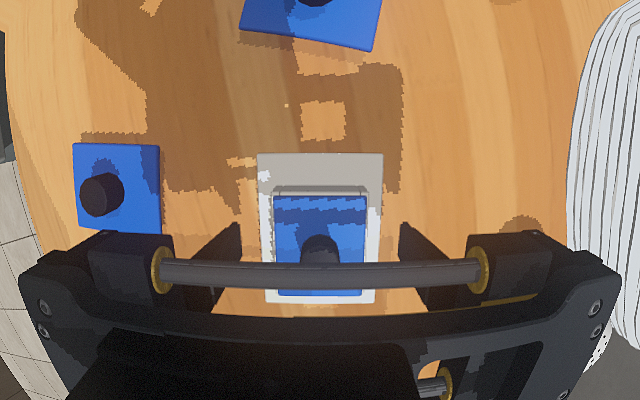

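View pics/s3c.png

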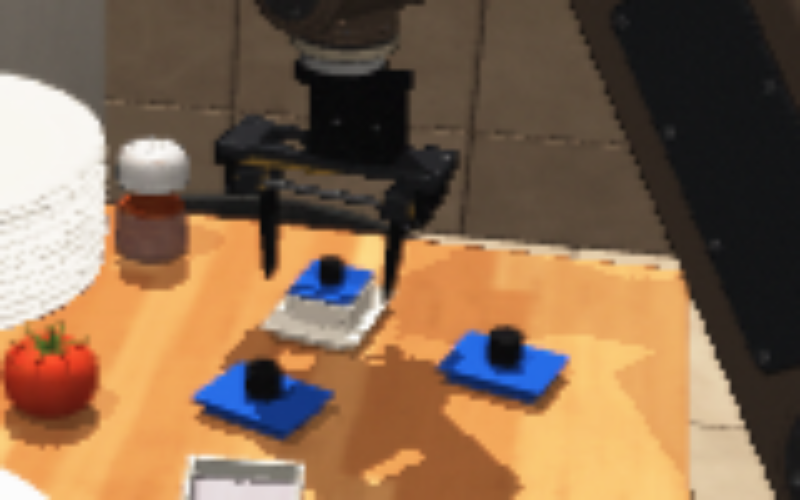

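The wrist picture shows the lid centred between the fingers at about (320,230) and square to the jaws. I'll correct y by -4 mm and lower further.

Emit:
drive_tool([
  {"dx":-0.4,"dy":-4,"dz":-8,"yaw":0},
  {"dx":0,"dy":0,"dz":-6,"yaw":0},
  {"dx":0,"dy":0,"dz":0,"yaw":0},
])

```text
t: 3.63
eef_pos: [499.9, -302.0, 22.3]
tcp_rot: [-3.142, -0.0, 1.354]
ft_force: [0.7, 1.3, -1.1]
opening: 1.0
```

Emit:
drive_tool([
  {"dx":-0.5,"dy":2,"dz":-3,"yaw":0},
  {"dx":0,"dy":0,"dz":-2.5,"yaw":0},
  {"dx":0,"dy":0,"dz":0,"yaw":0},
  {"dx":0,"dy":0,"dz":0,"yaw":0},
])

```text
t: 3.97
eef_pos: [499.5, -300.0, 17.2]
tcp_rot: [3.142, -0.0, 1.354]
ft_force: [-0.3, -0.6, -0.8]
opening: 0.999
```

Emit:
drive_tool([
  {"dx":0,"dy":0,"dz":0,"yaw":0},
  {"dx":0,"dy":0,"dz":0,"yaw":0},
  {"dx":0,"dy":0,"dz":0,"yaw":0},
  {"dx":0,"dy":0,"dz":0,"yaw":0},
  {"dx":0,"dy":0,"dz":0,"yaw":0},
], grip=0.45)

```text
t: 4.38
eef_pos: [499.5, -300.0, 17.2]
tcp_rot: [3.141, 0.0, 1.354]
ft_force: [1.2, -0.1, 0.5]
opening: 0.704
```

Emit:
drive_tool([
  {"dx":0,"dy":0,"dz":0,"yaw":0},
  {"dx":0,"dy":0,"dz":0,"yaw":0},
  {"dx":0,"dy":0,"dz":0,"yaw":0},
  {"dx":0,"dy":0,"dz":0,"yaw":0},
  {"dx":0,"dy":0,"dz":0,"yaw":0},
], grip=0.3)

```text
t: 4.8
eef_pos: [499.4, -300.0, 17.2]
tcp_rot: [-3.142, -0.0, 1.354]
ft_force: [-0.2, 0.8, 0.7]
opening: 0.587
```

Emit:
drive_tool([
  {"dx":0,"dy":0,"dz":3,"yaw":0},
  {"dx":0,"dy":0,"dz":5,"yaw":0},
  {"dx":0,"dy":0,"dz":10,"yaw":0},
  {"dx":0,"dy":0,"dz":12,"yaw":0},
  {"dx":0,"dy":0,"dz":10,"yaw":0},
])

```text
t: 5.22
eef_pos: [499.7, -300.1, 58.8]
tcp_rot: [3.141, 0.0, 1.354]
ft_force: [-0.5, -0.2, -2.1]
opening: 0.586
```

Run:
```python
from h import *
np.set_printoptions(precision=2,suppress=True)
s=env.state();print(s['eef_pos'],s['opening'],s['ft_force'])
a=env.read_camera('wrist');im=env.read_camera('side')
b=cv2.resize(im[120:220,290:450],(480,300))
cv2.imwrite('pics/w4.png',np.hstack([cv2.resize(a[100:320,160:480],(436,300)),b[:,:360]])[:,:,::-1])
```

```text
[ 499.73 -300.1    58.78] 0.5862924742443519 [-0.48 -0.25 -2.09]
```

View pics/w4.png

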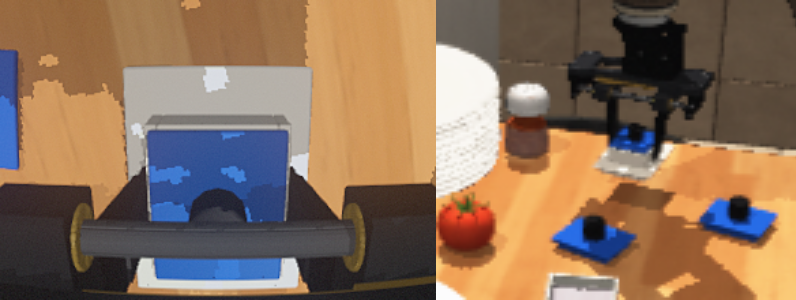

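Held: opening 0.586 (56 mm), weight about 2.1 N, cover nested. I'll lift and carry toward the tin, turning +17.4°.

Emit:
drive_tool([
  {"dx":0,"dy":5,"dz":20,"yaw":0},
  {"dx":0,"dy":10,"dz":25,"yaw":0},
  {"dx":1,"dy":15,"dz":25,"yaw":2},
  {"dx":1,"dy":20,"dz":25,"yaw":2},
  {"dx":1,"dy":25,"dz":15,"yaw":2},
])

```text
t: 5.73
eef_pos: [502.9, -225.1, 169.5]
tcp_rot: [3.139, 0.001, 1.46]
ft_force: [0.4, -0.1, -2.6]
opening: 0.589
```

Emit:
drive_tool([
  {"dx":2,"dy":30,"dz":8,"yaw":2},
  {"dx":2,"dy":30,"dz":2,"yaw":2},
  {"dx":2,"dy":30,"dz":0,"yaw":2},
  {"dx":2,"dy":30,"dz":0,"yaw":2},
  {"dx":2,"dy":30,"dz":0,"yaw":2},
])

```text
t: 6.15
eef_pos: [512.2, -73.6, 177.4]
tcp_rot: [3.141, 0.0, 1.635]
ft_force: [0.7, -0.4, -3.4]
opening: 0.587
```

Emit:
drive_tool([
  {"dx":0,"dy":30,"dz":0,"yaw":1.4},
  {"dx":0,"dy":25,"dz":0,"yaw":0},
  {"dx":0,"dy":15,"dz":0,"yaw":0},
  {"dx":0,"dy":5,"dz":0,"yaw":0},
  {"dx":0,"dy":0,"dz":0,"yaw":0},
])

```text
t: 6.57
eef_pos: [512.4, 0.9, 177.2]
tcp_rot: [3.141, 0.0, 1.66]
ft_force: [0.5, -0.1, -3.0]
opening: 0.585
```

Run:
```python
from h import *
np.set_printoptions(precision=2,suppress=True)
s=env.state();print(s['eef_pos'],s['opening'],s['ft_force'],np.degrees(s['tcp_rot'][2]))
cal=env.calibration('wrist');im=snap('wrist','w5.png')
np.save('cal5.npy',cal,allow_pickle=True)
o=ortho(im[:,:,::-1].copy(),cal,513,92,70,75,8);cv2.imwrite('pics/o5.png',cv2.resize(o,(600,600)))
```

```text
[512.36   0.89 177.23] 0.5854328182761027 [ 0.48 -0.08 -3.  ] 95.09911096930698
```

View pics/w5.png

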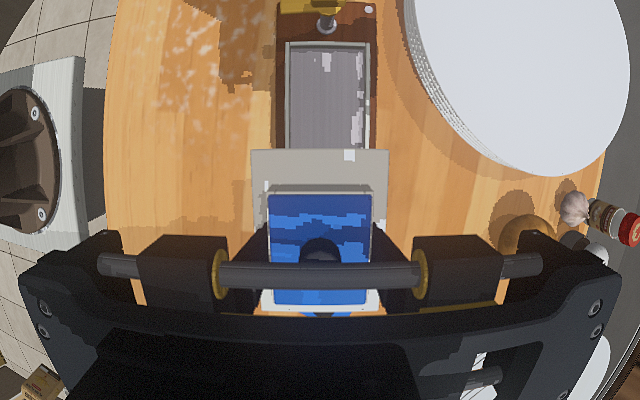

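View pics/o5.png

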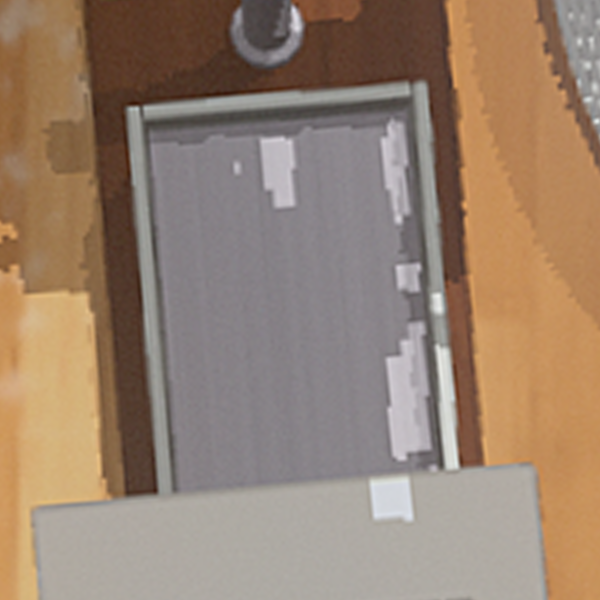

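The tin's far corners in the aligned view give centre (511.6,91.6) and yaw 4.7°, against (512.6,92.4) and 5.0° before, so they agree within 1 mm. I'll go to (511.9,91.7) and lower until just above the rim.

Emit:
drive_tool([
  {"dx":-0.6,"dy":12,"dz":0,"yaw":-0.3},
  {"dx":0,"dy":24,"dz":0,"yaw":0},
  {"dx":0,"dy":28,"dz":0,"yaw":0},
  {"dx":0,"dy":20,"dz":-5,"yaw":0},
  {"dx":0,"dy":7.7,"dz":-12,"yaw":0},
])

```text
t: 7.03
eef_pos: [512.7, 92.6, 161.1]
tcp_rot: [3.139, -0.0, 1.653]
ft_force: [0.3, -0.6, -3.7]
opening: 0.582
```

Emit:
drive_tool([
  {"dx":0,"dy":0,"dz":-18,"yaw":0},
  {"dx":0,"dy":0,"dz":-20,"yaw":0},
  {"dx":0,"dy":0,"dz":-17,"yaw":0},
  {"dx":0,"dy":0,"dz":-10,"yaw":0},
  {"dx":0,"dy":0,"dz":0,"yaw":0},
])

```text
t: 7.45
eef_pos: [511.4, 90.7, 93.4]
tcp_rot: [-3.139, -0.0, 1.652]
ft_force: [-0.1, 0.1, -3.3]
opening: 0.592
```

Run:
```python
from h import *
np.set_printoptions(precision=2,suppress=True)
s=env.state();print(s['eef_pos'],s['opening'],s['ft_force'],np.degrees(s['tcp_rot'][2]))
a=env.read_camera('wrist');im=env.read_camera('side');b=env.read_camera('scene')
cv2.imwrite('pics/w6.png',a[:,:,::-1])
cv2.imwrite('pics/s6.png',np.hstack([cv2.resize(im[150:270,270:400],(390,360),interpolation=2),cv2.resize(b[110:230,220:350],(390,360),interpolation=2)])[:,:,::-1])
```

```text
[511.36  90.71  93.41] 0.5918136393356475 [-0.12  0.13 -3.28] 94.62926382645414
```

View pics/s6.png

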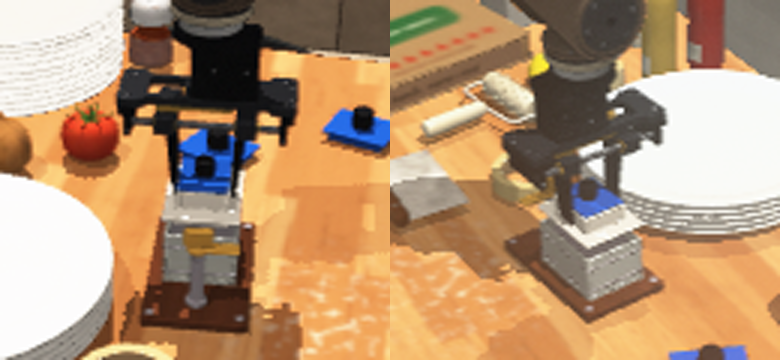

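View pics/w6.png

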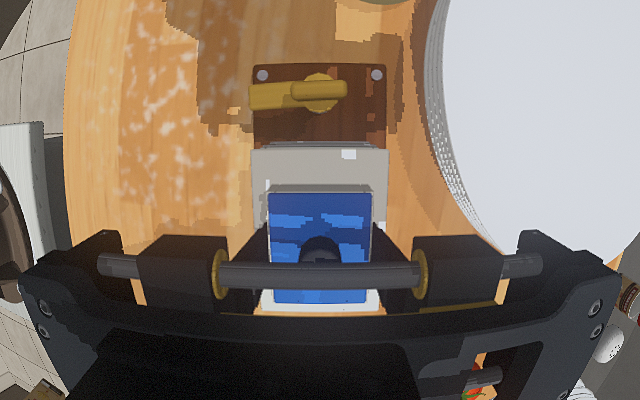

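Aligned: flange centre column is about 320 and the board's screws at 262/376 have their midpoint at 319. I'll lower gently.

Emit:
drive_tool([
  {"dx":0,"dy":0.3,"dz":-3,"yaw":0},
  {"dx":0,"dy":0,"dz":-3,"yaw":0},
  {"dx":0,"dy":0,"dz":-2,"yaw":0},
  {"dx":0,"dy":0,"dz":-2,"yaw":0},
  {"dx":0,"dy":0,"dz":0,"yaw":0},
])

```text
t: 8.02
eef_pos: [511.8, 92.0, 84.9]
tcp_rot: [-3.141, -0.0, 1.653]
ft_force: [-0.3, 0.4, -3.9]
opening: 0.585
```

Emit:
drive_tool([
  {"dx":0,"dy":0,"dz":-2,"yaw":0},
  {"dx":0,"dy":0,"dz":-2,"yaw":0},
  {"dx":0,"dy":0,"dz":-1.5,"yaw":0},
  {"dx":0,"dy":0,"dz":0,"yaw":0},
  {"dx":0,"dy":0,"dz":0,"yaw":0},
])

```text
t: 8.43
eef_pos: [511.9, 92.0, 79.6]
tcp_rot: [-3.141, 0.0, 1.653]
ft_force: [0.0, -0.1, -2.1]
opening: 0.588
```

Emit:
drive_tool([
  {"dx":0,"dy":0,"dz":-1,"yaw":0},
  {"dx":0,"dy":0,"dz":-1,"yaw":0},
  {"dx":0,"dy":0,"dz":-0.7,"yaw":0},
  {"dx":0,"dy":0,"dz":0,"yaw":0},
  {"dx":0,"dy":0,"dz":0,"yaw":0},
])

```text
t: 8.85
eef_pos: [511.9, 92.0, 77.1]
tcp_rot: [3.141, 0.0, 1.653]
ft_force: [-1.0, -0.6, 2.7]
opening: 0.585
```

Contact force appears at TCP z 77.1, where 77.2 was expected, so the lid is seated. I'll release partly and raise.

Emit:
drive_tool([
  {"dx":0,"dy":0,"dz":0,"yaw":0},
  {"dx":0,"dy":0,"dz":0,"yaw":0},
  {"dx":0,"dy":0,"dz":0,"yaw":0},
  {"dx":0,"dy":0,"dz":0,"yaw":0},
], grip=0.75)

```text
t: 9.18
eef_pos: [512.0, 92.0, 77.0]
tcp_rot: [3.141, 0.0, 1.653]
ft_force: [-1.1, -0.9, -0.2]
opening: 0.746
```

Emit:
drive_tool([
  {"dx":0,"dy":0,"dz":5,"yaw":0},
  {"dx":0,"dy":0,"dz":15,"yaw":0},
  {"dx":0,"dy":0,"dz":25,"yaw":0},
  {"dx":0,"dy":0,"dz":25,"yaw":0},
  {"dx":0,"dy":0,"dz":15,"yaw":0},
])

```text
t: 9.6
eef_pos: [512.4, 92.1, 164.5]
tcp_rot: [3.139, 0.0, 1.653]
ft_force: [-0.1, 0.6, 0.5]
opening: 0.747
```

Run:
```python
from h import *
np.set_printoptions(precision=2,suppress=True)
s=env.state();print(s['eef_pos'],s['opening'],s['ft_force'],np.degrees(s['tcp_rot'][2]))
cal=env.calibration('wrist');np.save('cal7.npy',cal,allow_pickle=True)
a=snap('wrist','w7.png')
for r in env.place_of('turnbutton_wing','wrist'):print(r['pixel'],r['conf'],onz('wrist',r['pixel'],92,cal))
for r in env.place_of('cover_knob','wrist'):print(r['pixel'],r['conf'],onz('wrist',r['pixel'],107,cal))
im=env.read_camera('side');b=env.read_camera('scene')
cv2.imwrite('pics/s7.png',np.hstack([cv2.resize(im[150:270,270:400],(390,360),interpolation=2),cv2.resize(b[110:230,220:350],(390,360),interpolation=2)])[:,:,::-1])
o=ortho(a[:,:,::-1].copy(),cal,506,176,102,50,12);cv2.imwrite('pics/o7.png',cv2.resize(o,(600,600)))
```

```text
[512.42  92.07 164.5 ] 0.7474234365173213 [-0.06  0.59  0.47] 94.70487374692453
[318.8, 100.9] 0.61 [505.45 176.95  92.  ]
[320.3, 211.9] 0.85 [513.44  92.82 107.  ]
```

View pics/s7.png

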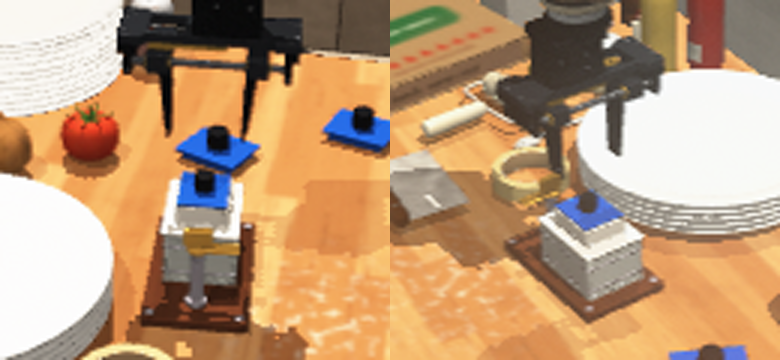

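View pics/w7.png

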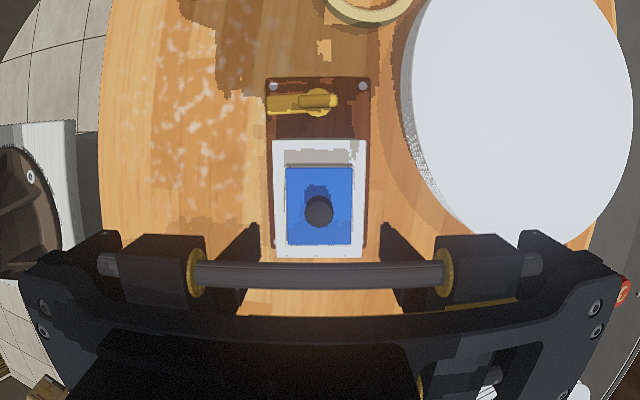

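View pics/o7.png

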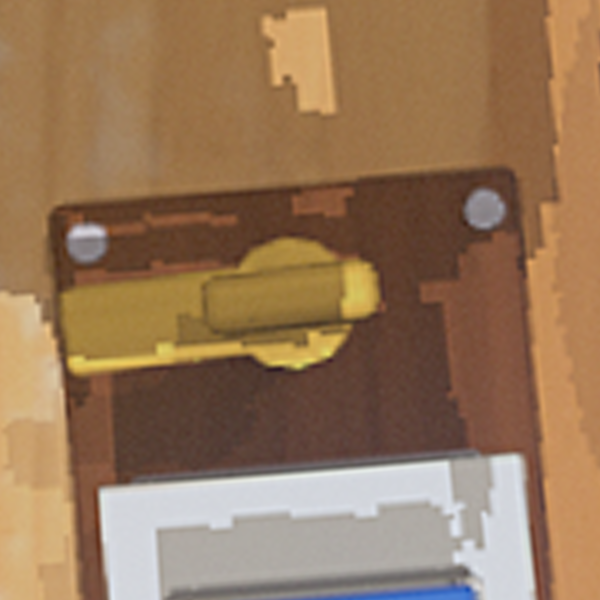

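The lid is seated with the cover nested: the knob is at wrist (320,212), giving (513.4,92.8). The wing is at wrist (319,101), giving a pivot of about (504.9,176.6), which agrees with the tin-frame prediction of (504.9,176.5). I'll move over the wing, turning -90° and closing to 0.36.

Emit:
drive_tool([
  {"dx":-1,"dy":10,"dz":0,"yaw":-7},
  {"dx":-1,"dy":15,"dz":0,"yaw":-7},
  {"dx":-1,"dy":15,"dz":0,"yaw":-7},
  {"dx":-1,"dy":15,"dz":0,"yaw":-7},
  {"dx":-1,"dy":15,"dz":0,"yaw":-7},
], grip=0.36)

```text
t: 10.27
eef_pos: [506.3, 162.5, 160.6]
tcp_rot: [-3.14, 0.002, 1.036]
ft_force: [0.5, 0.8, -0.8]
opening: 0.456
```

Emit:
drive_tool([
  {"dx":-1,"dy":10,"dz":0,"yaw":-7},
  {"dx":-1,"dy":4.6,"dz":0,"yaw":-7},
  {"dx":0,"dy":0,"dz":0,"yaw":-7},
  {"dx":0,"dy":0,"dz":0,"yaw":-7},
  {"dx":0,"dy":0,"dz":0,"yaw":-7},
])

```text
t: 10.68
eef_pos: [504.4, 176.7, 160.6]
tcp_rot: [-3.141, 0.002, 0.425]
ft_force: [0.6, 0.4, -0.9]
opening: 0.358
```

Emit:
drive_tool([
  {"dx":0,"dy":0,"dz":0,"yaw":-7},
  {"dx":0,"dy":0,"dz":-10,"yaw":-7},
  {"dx":0,"dy":0,"dz":-15,"yaw":-6},
  {"dx":0,"dy":0,"dz":-15,"yaw":0},
  {"dx":0,"dy":0,"dz":0,"yaw":0},
])

```text
t: 11.1
eef_pos: [503.3, 176.2, 118.6]
tcp_rot: [3.141, 0.006, 0.082]
ft_force: [-0.0, -0.1, -0.4]
opening: 0.361
```

Run:
```python
from h import *
np.set_printoptions(precision=2,suppress=True)
s=env.state();print(s['eef_pos'],s['opening'],s['ft_force'],np.degrees(s['tcp_rot'][2]),s['joints'])
snap('wrist','w8.png')
im=env.read_camera('side');b=env.read_camera('scene')
cv2.imwrite('pics/s8.png',np.hstack([cv2.resize(im[150:270,270:400],(390,360),interpolation=2),cv2.resize(b[110:230,220:350],(390,360),interpolation=2)])[:,:,::-1])
```

```text
[503.27 176.21 118.6 ] 0.3607738423026476 [-0.01 -0.06 -0.41] 4.689683430300151 [ 0.21  0.49  1.88 -0.    0.78  1.7 ]
```

View pics/w8.png

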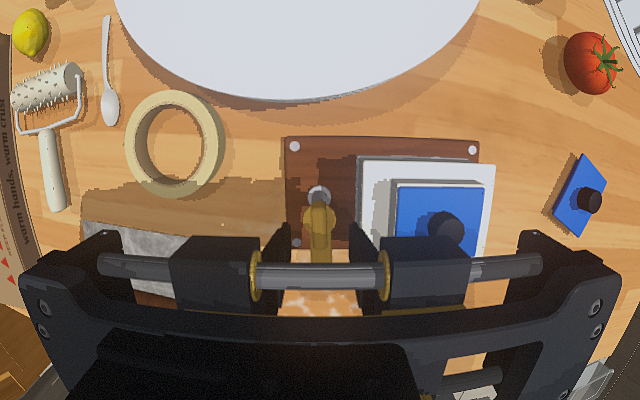

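View pics/s8.png

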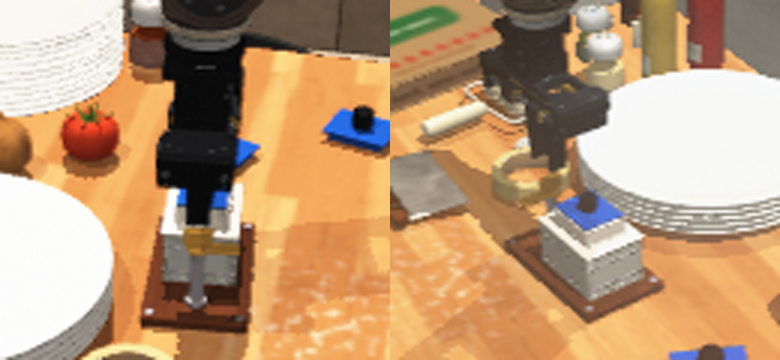

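The wing sits centred between the fingers at column 320. I'll descend around it.

Emit:
drive_tool([
  {"dx":0,"dy":0,"dz":-12,"yaw":0},
  {"dx":0,"dy":0,"dz":-12,"yaw":0},
  {"dx":0,"dy":0,"dz":-6,"yaw":0},
  {"dx":0,"dy":0,"dz":0,"yaw":0},
  {"dx":0,"dy":0,"dz":0,"yaw":0},
])

```text
t: 11.67
eef_pos: [505.1, 176.7, 92.4]
tcp_rot: [3.142, -0.0, 0.082]
ft_force: [0.4, -0.9, 0.7]
opening: 0.365
```

Emit:
drive_tool([
  {"dx":0,"dy":0,"dz":-4,"yaw":0},
  {"dx":0,"dy":0,"dz":-2.5,"yaw":0},
  {"dx":0,"dy":0,"dz":0,"yaw":0},
])

```text
t: 11.92
eef_pos: [504.9, 176.6, 85.4]
tcp_rot: [3.141, 0.0, 0.082]
ft_force: [-0.3, -0.7, -0.0]
opening: 0.36
```

Emit:
drive_tool([
  {"dx":0,"dy":0,"dz":0,"yaw":0},
  {"dx":0,"dy":0,"dz":0,"yaw":0},
  {"dx":0,"dy":0,"dz":0,"yaw":0},
  {"dx":0,"dy":0,"dz":0,"yaw":0},
  {"dx":0,"dy":0,"dz":0,"yaw":0},
], grip=0.05)

```text
t: 12.33
eef_pos: [505.0, 176.7, 85.6]
tcp_rot: [3.142, -0.0, 0.082]
ft_force: [0.1, 0.6, 0.9]
opening: 0.103
```

Gripped: opening 0.103 is about 10 mm, the wing's thickness. Now I'll turn counter-clockwise.

Emit:
drive_tool([
  {"dx":0,"dy":0,"dz":0,"yaw":3},
  {"dx":0,"dy":0,"dz":0,"yaw":6},
  {"dx":0,"dy":0,"dz":0,"yaw":6},
  {"dx":0,"dy":0,"dz":0,"yaw":6},
  {"dx":0,"dy":0,"dz":0,"yaw":6},
])

```text
t: 12.75
eef_pos: [504.8, 177.1, 85.6]
tcp_rot: [-3.141, -0.0, 0.558]
ft_force: [-1.3, 5.5, 0.2]
opening: 0.097
```

Emit:
drive_tool([
  {"dx":0,"dy":0,"dz":0,"yaw":6},
  {"dx":0,"dy":0,"dz":0,"yaw":6},
  {"dx":0,"dy":0,"dz":0,"yaw":6},
  {"dx":0,"dy":0,"dz":0,"yaw":6},
  {"dx":0,"dy":0,"dz":0,"yaw":6},
])

```text
t: 13.17
eef_pos: [504.5, 177.4, 85.6]
tcp_rot: [-3.141, -0.001, 1.082]
ft_force: [-2.9, 7.2, 2.7]
opening: 0.103
```

Emit:
drive_tool([
  {"dx":0,"dy":0,"dz":0,"yaw":6},
  {"dx":0,"dy":0,"dz":0,"yaw":6},
  {"dx":0,"dy":0,"dz":0,"yaw":6},
  {"dx":0,"dy":0,"dz":0,"yaw":6},
  {"dx":0,"dy":0,"dz":0,"yaw":6},
])

```text
t: 13.58
eef_pos: [504.0, 177.5, 85.6]
tcp_rot: [-3.14, -0.001, 1.605]
ft_force: [-4.7, 9.0, 3.0]
opening: 0.106
```

Emit:
drive_tool([
  {"dx":0,"dy":0,"dz":0,"yaw":3},
  {"dx":0,"dy":0,"dz":0,"yaw":0},
  {"dx":0,"dy":0,"dz":0,"yaw":0},
])

```text
t: 13.83
eef_pos: [503.9, 177.5, 85.5]
tcp_rot: [-3.14, -0.001, 1.653]
ft_force: [-5.3, 8.2, 2.7]
opening: 0.099
```

Run:
```python
from h import *
np.set_printoptions(precision=2,suppress=True)
s=env.state();print(s['eef_pos'],s['opening'],s['ft_force'],s['moment'],np.degrees(s['tcp_rot'][2]),s['joints'])
snap('wrist','w9.png')
im=env.read_camera('side');b=env.read_camera('scene')
cv2.imwrite('pics/s9.png',np.hstack([cv2.resize(im[150:270,270:400],(390,360),interpolation=2),cv2.resize(b[110:230,220:350],(390,360),interpolation=2)])[:,:,::-1])
```

```text
[503.93 177.49  85.55] 0.09889278650254898 [-5.35  8.2   2.66] [ 1.5   1.02 -0.02] 94.71192924557687 [0.21 0.54 1.91 0.   0.7  0.13]
```

View pics/s9.png

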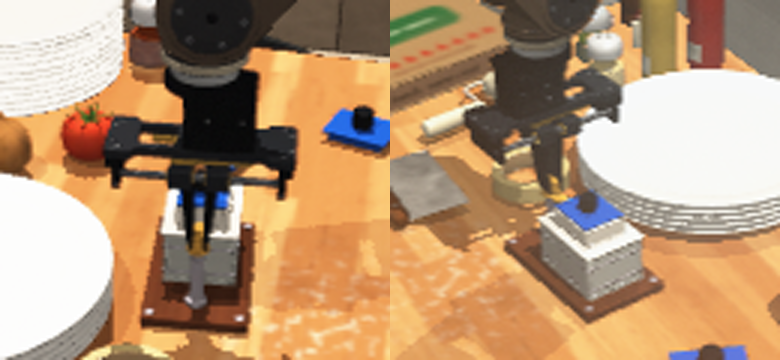

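The button is turned: the tool yaw change is 90°, and the bar is over the lid's end. I'll release and rise, then check.

Emit:
drive_tool([
  {"dx":0,"dy":0,"dz":0,"yaw":0},
  {"dx":0,"dy":0,"dz":0,"yaw":0},
  {"dx":0,"dy":0,"dz":0,"yaw":0},
  {"dx":0,"dy":0,"dz":0,"yaw":0},
  {"dx":0,"dy":0,"dz":0,"yaw":0},
], grip=0.5)

```text
t: 14.4
eef_pos: [505.0, 176.5, 85.4]
tcp_rot: [3.141, 0.0, 1.653]
ft_force: [-0.6, 0.7, 0.2]
opening: 0.395
```

Emit:
drive_tool([
  {"dx":0,"dy":0,"dz":8,"yaw":0},
  {"dx":0,"dy":0,"dz":16,"yaw":0},
  {"dx":0,"dy":0,"dz":20,"yaw":0},
  {"dx":0,"dy":0,"dz":20,"yaw":0},
  {"dx":0,"dy":-15,"dz":16,"yaw":0},
])

```text
t: 14.82
eef_pos: [505.2, 162.8, 167.4]
tcp_rot: [3.14, -0.0, 1.654]
ft_force: [-0.1, 0.4, 0.6]
opening: 0.501
```

Emit:
drive_tool([
  {"dx":1,"dy":-20,"dz":0,"yaw":0},
  {"dx":2,"dy":-25,"dz":0,"yaw":0},
  {"dx":2,"dy":-25,"dz":0,"yaw":0},
  {"dx":2,"dy":-15,"dz":0,"yaw":0},
  {"dx":0,"dy":0,"dz":0,"yaw":0},
])

```text
t: 15.23
eef_pos: [512.3, 74.4, 166.1]
tcp_rot: [3.141, 0.0, 1.65]
ft_force: [0.0, -0.3, 0.4]
opening: 0.499
```

Run:
```python
from h import *
np.set_printoptions(precision=2,suppress=True)
s=env.state();print(s['eef_pos'],s['opening'],s['ft_force'],np.degrees(s['tcp_rot'][2]))
cal=env.calibration('wrist')
a=snap('wrist','w10.png')
for r in env.place_of('cover_knob','wrist'):print(r['pixel'],r['conf'],onz('wrist',r['pixel'],107,cal))
for r in env.trace('cover_knob','wrist'):print(r['pixel'],r['conf'])
o=ortho(a[:,:,::-1].copy(),cal,508,130,82,75,8);cv2.imwrite('pics/o10.png',cv2.resize(o,(600,600)))
o=ortho(a[:,:,::-1].copy(),cal,512,92,116,30,20)
g=cv2.cvtColor(o,cv2.COLOR_BGR2HSV)[...,2]<80
ys,xs=np.nonzero(g);print('knob top',512-30+np.median(xs)/20,92+30-np.median(ys)/20,g.sum()/400)
cv2.imwrite('pics/o11.png',cv2.resize(o,(400,400)))
```

```text
[512.31  74.39 166.14] 0.4992027711178121 [ 0.04 -0.26  0.41] 94.56326182377451
[324.6, 187.0] 0.66 [514.97  94.47 107.  ]
[318.7, 76.3] 0.19 [503.99 176.72 107.  ]
[323.5, 185.9] 0.69
knob top 509.5 101.65 94.565
```

View pics/o10.png

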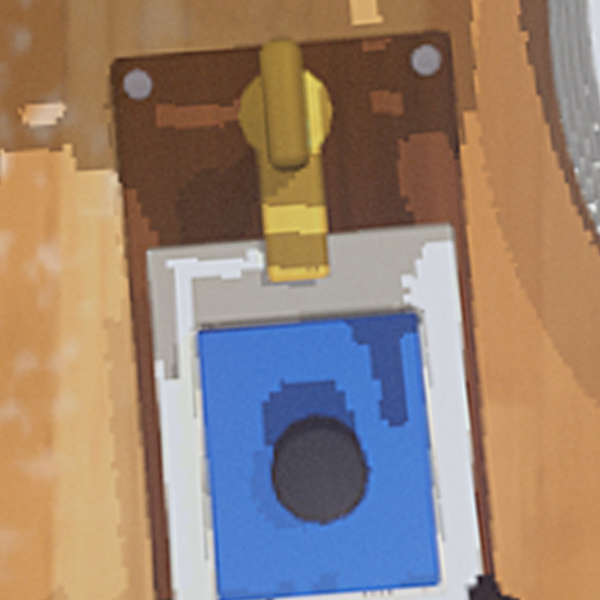

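View pics/o11.png

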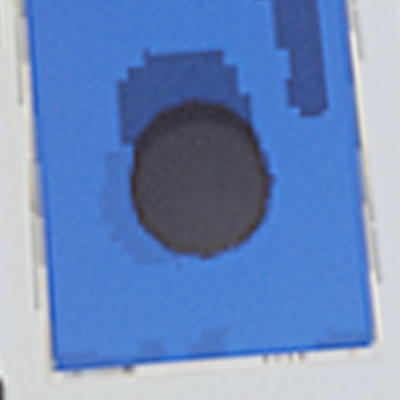

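The bar lies over the white flange, parallel to the tin's long axis, so the button is closed. The cover is nested with the knob at about (512.5,94). I'll descend on the knob.

Emit:
drive_tool([
  {"dx":0.5,"dy":8,"dz":0,"yaw":0},
  {"dx":0,"dy":9.4,"dz":-10,"yaw":0},
  {"dx":0,"dy":0,"dz":-14,"yaw":0},
  {"dx":0,"dy":0,"dz":-14,"yaw":0},
  {"dx":0,"dy":0,"dz":-10,"yaw":0},
])

```text
t: 15.8
eef_pos: [511.8, 95.6, 115.8]
tcp_rot: [-3.14, -0.0, 1.655]
ft_force: [0.3, -0.3, 0.1]
opening: 0.499
```

Emit:
drive_tool([
  {"dx":0,"dy":0,"dz":-8,"yaw":0},
  {"dx":0,"dy":0,"dz":-4,"yaw":0},
  {"dx":0,"dy":0,"dz":-3,"yaw":0},
  {"dx":0,"dy":0,"dz":0,"yaw":0},
  {"dx":0,"dy":0,"dz":0,"yaw":0},
])

```text
t: 16.22
eef_pos: [512.6, 94.1, 102.7]
tcp_rot: [3.141, 0.0, 1.653]
ft_force: [0.0, 1.0, 0.1]
opening: 0.498
```

Run:
```python
from h import *
np.set_printoptions(precision=2,suppress=True)
s=env.state();print(s['eef_pos'],s['opening'],s['ft_force'],np.degrees(s['tcp_rot'][2]))
a=env.read_camera('wrist')
im=env.read_camera('side')
cv2.imwrite('pics/s12.png',np.hstack([cv2.resize(im[150:270,270:400],(390,360),interpolation=2),cv2.resize(a[100:300,212:428],(390,360))])[:,:,::-1])
```

```text
[512.59  94.06 102.69] 0.49803627592168315 [0.01 0.98 0.14] 94.69642262932507
```

View pics/s12.png

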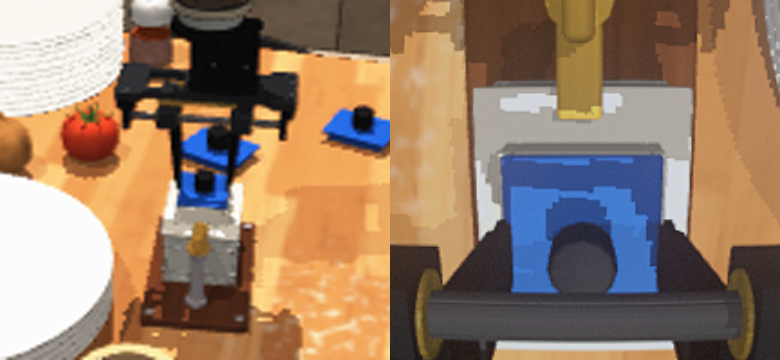

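The knob is between the fingers. I'll lower 2 mm more and close.

Emit:
drive_tool([
  {"dx":0,"dy":0,"dz":-1,"yaw":0},
  {"dx":0,"dy":0,"dz":-1,"yaw":0},
  {"dx":0,"dy":0,"dz":0,"yaw":0},
])

```text
t: 16.57
eef_pos: [512.4, 94.0, 100.5]
tcp_rot: [3.141, 0.0, 1.653]
ft_force: [0.5, -0.2, 0.1]
opening: 0.497
```

Emit:
drive_tool([
  {"dx":0,"dy":0,"dz":0,"yaw":0},
  {"dx":0,"dy":0,"dz":0,"yaw":0},
  {"dx":0,"dy":0,"dz":0,"yaw":0},
  {"dx":0,"dy":0,"dz":0,"yaw":0},
  {"dx":0,"dy":0,"dz":0,"yaw":0},
], grip=0.1)

```text
t: 16.98
eef_pos: [512.4, 94.0, 100.5]
tcp_rot: [3.141, 0.0, 1.653]
ft_force: [0.1, 0.7, 0.6]
opening: 0.224
```

Emit:
drive_tool([
  {"dx":0,"dy":0,"dz":0,"yaw":0},
  {"dx":0,"dy":0,"dz":0,"yaw":0},
  {"dx":0,"dy":0,"dz":0,"yaw":0},
])

```text
t: 17.23
eef_pos: [512.4, 94.0, 100.5]
tcp_rot: [3.142, 0.0, 1.653]
ft_force: [-0.4, -0.5, 1.0]
opening: 0.223
```

Opening 0.223 is about 21 mm, against the 22 mm knob, so it is gripped. I'll lift slowly.

Emit:
drive_tool([
  {"dx":0,"dy":0,"dz":2,"yaw":0},
  {"dx":0,"dy":0,"dz":3,"yaw":0},
  {"dx":0,"dy":0,"dz":4,"yaw":0},
  {"dx":0,"dy":0,"dz":4,"yaw":0},
  {"dx":0,"dy":0,"dz":5,"yaw":0},
])

```text
t: 17.65
eef_pos: [512.4, 94.0, 118.9]
tcp_rot: [3.142, 0.0, 1.653]
ft_force: [0.4, 0.1, -1.1]
opening: 0.221
```

Run:
```python
from h import *
s=env.state();print(s['eef_pos'],s['opening'],s['ft_force'])
a=env.read_camera('wrist')
im=env.read_camera('side')
cv2.imwrite('pics/s13.png',np.hstack([cv2.resize(im[150:270,270:400],(390,360),interpolation=2),cv2.resize(a[100:300,212:428],(390,360))])[:,:,::-1])
```

```text
[512.3765501   94.03544742 118.8938211 ] 0.22103884721823 [ 0.41639262  0.1118536  -1.119509  ]
```

View pics/s13.png

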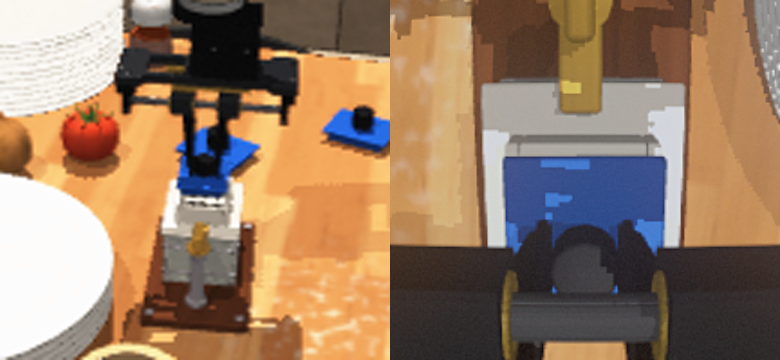

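The cover has come up alone and the white lid is still seated. I'll raise it to about 100 mm.

Emit:
drive_tool([
  {"dx":0,"dy":0,"dz":8,"yaw":0},
  {"dx":0,"dy":0,"dz":14,"yaw":0},
  {"dx":0,"dy":0,"dz":16,"yaw":0},
  {"dx":0,"dy":0,"dz":16,"yaw":0},
  {"dx":0,"dy":0,"dz":14,"yaw":0},
])

```text
t: 18.17
eef_pos: [512.4, 94.0, 187.8]
tcp_rot: [3.141, 0.0, 1.653]
ft_force: [0.0, -0.3, -0.6]
opening: 0.225
```

Emit:
drive_tool([
  {"dx":0,"dy":0,"dz":9,"yaw":0},
  {"dx":0,"dy":0,"dz":5,"yaw":0},
  {"dx":0,"dy":0,"dz":0,"yaw":0},
  {"dx":0,"dy":0,"dz":0,"yaw":0},
  {"dx":0,"dy":0,"dz":0,"yaw":0},
])

```text
t: 18.58
eef_pos: [512.1, 94.0, 199.7]
tcp_rot: [-3.14, -0.0, 1.653]
ft_force: [-0.1, 0.3, -0.7]
opening: 0.226
```

Emit:
drive_tool([
  {"dx":0,"dy":0,"dz":0,"yaw":0},
  {"dx":0,"dy":0,"dz":0,"yaw":0},
  {"dx":0,"dy":0,"dz":0,"yaw":0},
])

```text
t: 18.83
eef_pos: [512.3, 94.0, 200.1]
tcp_rot: [-3.141, -0.0, 1.653]
ft_force: [-0.3, -0.8, -0.4]
opening: 0.224
```

Run:
```python
from h import *
s=env.state();print(s['eef_pos'],s['opening'],s['ft_force'],s['qvel'])
im=env.read_camera('side');b=env.read_camera('scene')
cv2.imwrite('pics/s14.png',np.hstack([cv2.resize(im[120:270,270:420],(390,390),interpolation=2),cv2.resize(b[90:240,210:360],(390,390),interpolation=2)])[:,:,::-1])
```

```text
[512.34625091  94.00384079 200.05470853] 0.22439073389218425 [-0.26957323 -0.78147362 -0.37545809] [ 0.0015965  -0.00259092 -0.00258304  0.00025236  0.00030169  0.00051777]
```

View pics/s14.png

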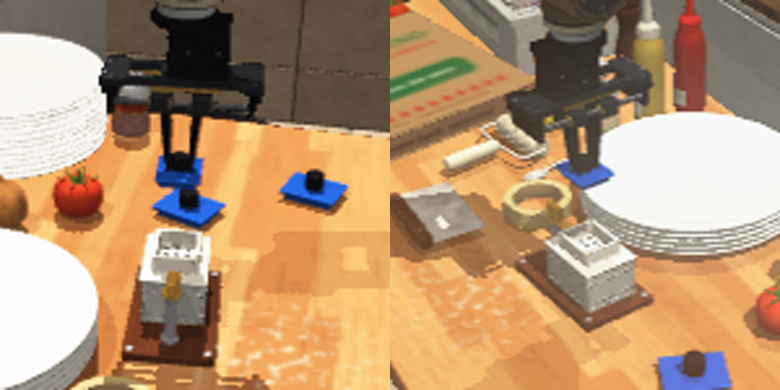

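The cover hangs 99.5 mm above its nested height. The vented white lid is seated and latched, the arm is still, and nothing else has moved. I'll hand in now.

```bash
python3 -c "
from cell import env
print(env.job_done()); s=env.state(); print(s['t'],s['eef_pos'],s['opening'])"
```

```text
the job is handed in; nothing more can be done
None
the job is handed in; nothing more can be done
```

The job is done and handed in at about 19 s of the 69 s allowed; no verdict was reported.

**What I did:** I carried the double lid by its collar and lowered it onto the tin. I then gripped the turnbutton's wing and turned it 90° to closed. Last, I took the blue cover by its knob and lifted it 99.5 mm straight up, where the gripper still holds it.

**Last checks:**
- **White lid:** contact came at TCP height 77.1 mm (77.2 mm expected). In the final picture the lid sits seated and level.
- **Turnbutton:** the bar lies over the end of the white flange, parallel to the tin's long sides.
- **Cover:** the gripper opening is 0.224, about 21 mm on the 22 mm knob, and the joint speeds were near zero.
- **Bystanders:** those visible in the final crops look unmoved. I did not measure them again.

**Disagreements:**
- Two measurements of the tin's centre differed by about 1 mm; I used a point between them.
- The knob measured about 2 mm further along the tin than the lid's centre. That is within the calibration error and the play in the parts.
- Two sets of move calls early on were not as planned: the first three were refused because rows need all four keys, and the approach to the lid read 4 mm off in y while the arm settled, so I corrected it before gripping.

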